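Nest the cap cups on their carrier and swing the dust cover shut

TASK

Put the two loose steel cap cups away on the carrier: nest them upright, one in the other, in the cup that is screwed to it, each pressed down against its rubber ring until it is fully home with its shoulder on the rim below. Then turn the black knob on the post anticlockwise until the dust cover clicks shut over the stack. Leave the amber vial, the crimp die and the nest insert where they stand.

Things in the scene. Friction and masses are not known exactly. Their poses are not given: they have to be found in the camera images.
- cup_a: Loose open steel cup, 64 mm tall; origin: centre of its underside, z up its axis. Collar (z 36 to 64 mm, grip here) 58 mm across, bore 50 mm, chamfered. Below the shoulder (z 36) the foot is 48.4 mm across down to z 16, then tapers to 37 mm. A 51 mm black rubber ring round the foot, 7 mm below the shoulder, resists the last 5 mm of nesting with about 10 N and holds an unpressed cup proud.
- cup_b: The other loose cup, identical to cup_a; either may go first. Cups nest 36 mm deep, until the shoulder rests on the rim below: each adds 28 mm to the stack.
- carrier: Aluminium plate 90 x 195 x 8 mm, fixed to the bench; origin under its centre. A cup like the loose ones is screwed to it at y = +45 mm, the post of the cover (40 mm flange on top) stands at y = -50 mm.
- seat_mouth (a point): Centre of the rim of the carrier's bottom cup, 72 mm above the bench. A first cup fully home has its underside 36 mm below this point and its rim 28 mm above it; a second has its underside 8 mm below and its rim 56 mm above.
- knob_grip (a point): Middle of the black bar knob on the cover's post, on its vertical axis, 80.5 mm above and 95 mm beside seat_mouth. The bar is 46 mm long, 13 mm wide and reaches 11 mm above and below this point; it turns with the cover and points to cover_disc (this point's x axis turned by +0.171 rad about z).
- cover_disc (a point): Centre of the underside of the swing cover, a steel disc 65 mm across and 4 mm thick on a flat arm, 95 mm from the knob's axis. It passes 2.5 mm above the rim of a stack that is fully home; a cup that stands proud stops it.
- swing_cover (a joint): Angle of the cover about its post, rad, growing anticlockwise as seen from above. Parked at 0 to 0.2; the stop, with the disc square over the stack, is at 1.40. A sprung ball resists from about 1.0 and the cover clicks past it near 1.2; past it the cover stays shut.
- amber_vial: Amber glass vial, 24 mm across and 64 mm tall, standing; origin at the centre of its underside. To be left alone.
- crimp_die: Black knurled crimp die, 31 mm across and 39 mm tall; origin at the centre of its underside. To be left alone.
- nest_insert: Grey turned nest insert, 34 mm across and 25 mm tall; origin at the centre of its underside. To be left alone.

How it is judged:
By the outcome, as a careful person would: the job done as asked, in the order asked, and still so for the second after the job is handed in, with the robot touching nothing.
It also fails if it takes over 72 s, if anything falls off the work surface, if the arm or the gripper's body presses on something with over 40 N, if the wrist force passes 120 N, or if a joint passes its speed limit or range.

ROBOT

A 6-joint arm with a two-finger parallel gripper is mounted at the origin on a cart in front of the work surface, level with it; the furniture and walls round the work are solid. World frame = base frame: x ahead of the robot, y to its left, z up, the work surface at z = 0. Lengths are in m, angles in rad, forces in N, time in s.
With the tool pointing down it reaches from about 0.3 to 0.875 m from the base axis. Payload 6.4 kg.
Tool frame: the origin (TCP) lies at the centre of the arm's flange, where the gripper is bolted on; the fingertips stand 173 mm ahead of it and the grasp point (between the pads) lies 155 mm ahead of it (ctrl.pinch_z is the distance from the TCP to the grasp point, in m); z points along the fingers, y is the direction in which the jaws open and shut (so a half turn about z gives the same grasp; the last joint's range is limited). The gripper opens to 85 mm and grips with 20 to 120 N. Pads are 22 mm wide; open, the fingers measure 114 mm over their backs; the gripper's body (76 mm by 85 mm) begins 54 mm behind the grasp point. The pads swing forward as they close: fully open they stand 13 mm farther back than shut.
Start: joints at [-1.554, 0.181, 1.607, -0, 1.354, -0.206], TCP at [0.127, -0.561, 0.405] pointing down, gripper open.
Joint ranges: [-2.99, 2.99], [-0.89, 2.07], [0.3, 2.58], [-1.14, 4.28], [0, 2.63], [-3.12, 3.12]. Speed limits (rad/s): [2.57, 2.57, 3.01, 3.14, 3.14, 3.14].

INTERFACE

Orientations are given as a unit quaternion [w, x, y, z].
In Python, from bench import ctrl gives the robot as it stands.
- The arm moves only by the tool drive_tool, never from a script. Its argument "commands" is a list that holds one entry, the list of rows, each a list of 7 numbers: the shift along the tool's x, y, z in units of 50 mm (1.0 is 50 mm), then the turn, a rotation vector about the tool's x, y, z in units of 8 degrees (1.0 is 8 degrees), then the closure in counts, from 0 (fully open) to 255 (shut). A call has 1 to 10 rows; each row shifts and turns the commanded pose from where the row before left it, along the tool's axes as they then stand; what a row does not reach is not made up. A row lasts 1/10 s, in which the tool goes at most 50 mm and 8.59 degrees, less where a joint would pass 70% of its speed; a pose out of reach is approached as far as the arm can. A call is refused whole if a number of a shift passes 1 or a number of a turn 1, either way. A call with a gripper value outside its range is refused whole. The fingers move at their own pace and stop on an object; the grip force is fixed at half the most. Time passes only in rows, so rows that do not move let the fingers close. It gives the time, the measured TCP pose, the force and the opening at its end, in the units of the state.
- ctrl.get_obs(): the state, without advancing time (a new reading comes with each control period).
- ctrl.camera(name): name is "side" or "top"; returns a dict with "pixels" (400x640x3 uint8, red, green, blue), "depth" (400x640 float32, m along the optical axis (not along the pixel's ray), 0 where there is no reading), "intrinsics" (3x3 intrinsics, pixels), "R" (3x3) and "t" (3): a world point X has camera coordinates R X + t. Camera axes: x right, y down, z forward; pixel columns grow to the right and rows downward; lengths in m; the calibration is good to about 2 mm. A picture is of the moment at which its call begins.
- ctrl.hand_in(): hands the job in, once; it reports no verdict.
The state is a dict: "time_s": time; "q": joint angles; "dq": joint speeds; "joint_efforts": joint torques, N m; "eef_pos": TCP position; "eef_rot": TCP orientation; "wrist_force": force on the tool from outside, world axes, zero at the start; "torque": the same for the moment, N m; "opening": opening from 0.0 (shut) to 1.0 (fully open).
Only numpy, scipy, OpenCV 4.12 (cv2) and the standard library are available. Lean on these libraries where they do the work, as an engineer would, in place of code of your own. Each camera call takes 0.05 s, during which the arm holds its last target. There are 200 camera calls.

## Working session

There is one attempt and no reset: what is moved stays moved. The work goes in short steps, Python scripts to look and compute and a tool call to move; the robot and the scene stay as the last step left them, time stands still between calls to the robot, and variables do not carry over. Pictures are saved under pics/ and viewed, about 8 in all and at most 12, crops included, and the job is handed in when it is done.

Besides the shell and the picture viewer there is one more tool, called as name(argument=value, ...), one argument or row to a line, values as JSON. drive_tool: Moves the arm, as the interface text tells. Its arguments: {"type":"object","properties":{"commands":{"type":"array","items":{"type":"array","items":{"type":"array","items":{"type":"number"}}}}},"required":["commands"]}

```bash
mkdir -p pics; ls; python3 - <<'E'
from bench import ctrl
import cv2,numpy as np
for n in("side","top"):
    c=ctrl.camera(n); cv2.imwrite(f"pics/{n}0.png",c["pixels"][:,:,::-1]); np.savez(f"{n}0.npz",**c)
    R,t=c["R"],c["t"]; print(n,c["intrinsics"].tolist(),(-R.T@t).round(3),R.round(3).tolist())
o=ctrl.get_obs(); print(o)
E
```

```text
pics
side [[519.8955931328334, 0.0, 314.72339429205215], [0.0, 519.8955931328334, 194.7446122288072], [0.0, 0.0, 1.0]] [1.08  1.219 0.651] [[-0.87, 0.493, 0.002], [0.213, 0.378, -0.901], [-0.445, -0.783, -0.434]]
top [[420.7154431231061, 0.0, 315.6746563878911], [0.0, 420.7154431231061, 200.32676249709013], [0.0, 0.0, 1.0]] [0.374 0.278 0.941] [[0.108, -0.994, 0.004], [-0.973, -0.106, -0.203], [0.203, 0.018, -0.979]]
{'time_s': 0.1, 'q': array([-1.55429828e+00,  1.81443836e-01,  1.60788885e+00,  1.21661060e-05,
        1.35379653e+00, -2.06303927e-01]), 'dq': array([ 0.00056731, -0.00075813, -0.00272311, -0.0002518 , -0.00055236,
       -0.00063138]), 'joint_efforts': array([ 9.19223130e-04, -4.45872545e+01, -3.52237701e+01, -2.59238568e-04,
        4.16915209e-03,  1.84840286e-05]), 'eef_pos': array([ 0.12706668, -0.56055615,  0.40389618]), 'eef_rot': array([-7.64259762e-04,  9.93801177e-01,  1.11169373e-01,  7.87152677e-05]), 'wrist_force': array([-0.05859994,  0.16311306,  0.16058835]), 'torque': array([ 0.03411566, -0.00535543,  0.03131714]), 'opening': 1.0010573095547324}
```

View pics/top0.png

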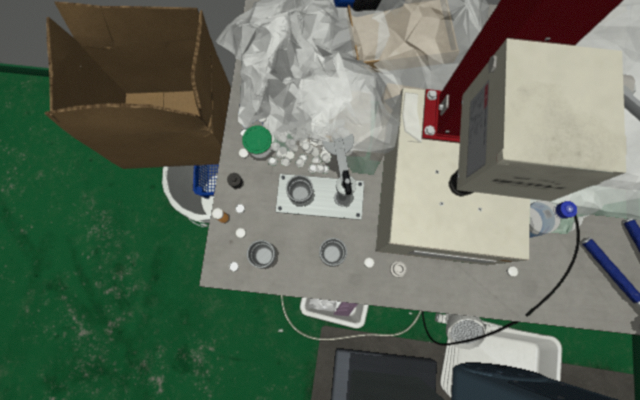

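View pics/side0.png

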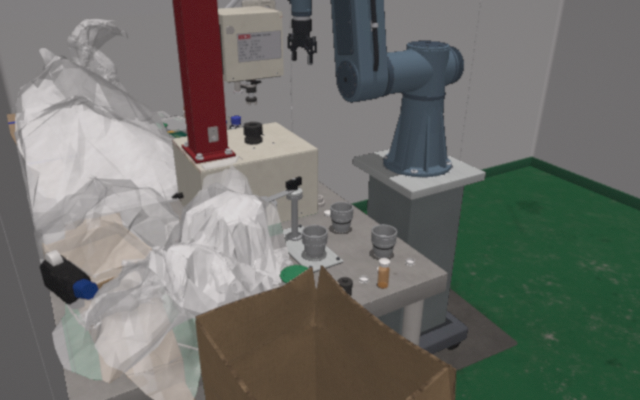

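The top view shows the loose cups at (263,254) and (333,252), the carrier cup at (299,190), the knob at (346,183) and the cover disc at (340,147). The vial is at (220,215), the die at (234,180) and the insert at (398,269). The side view shows the cups at (342,217), (384,240) and (314,243). Next I measure them with the depth data.

```bash
cat > h.py <<'E'
import numpy as np,cv2
from bench import ctrl
def cloud(c):
    K,R,t=c["intrinsics"],c["R"],c["t"]; d=c["depth"]; v,u=np.indices(d.shape)
    P=np.stack([(u-K[0,2])*d/K[0,0],(v-K[1,2])*d/K[1,1],d],-1)-t
    W=P@R; W[d==0]=np.nan; return W
def ray(c,uv,z):
    K,R,t=c["intrinsics"],c["R"],c["t"]; o=-R.T@t
    d=R.T@np.linalg.inv(K)@np.array([*uv,1.]); return o+d*(z-o[2])/d[2]
def proj(c,X):
    p=c["R"]@np.asarray(X)+c["t"]; p=c["intrinsics"]@p; return p[:2]/p[2]
def circ(P):
    A=np.c_[2*P[:,:2],np.ones(len(P))]; s=np.linalg.lstsq(A,(P[:,:2]**2).sum(1),rcond=None)[0]
    return s[:2],np.sqrt(s[2]+s[0]**2+s[1]**2)
E
python3 - <<'E'
from h import *
c=dict(np.load("top0.npz")); s=dict(np.load("side0.npz"))
W=cloud(c)
def box(W,u0,u1,v0,v1,z0,z1):
    B=W[v0:v1,u0:u1].reshape(-1,3); return B[(B[:,2]>z0)&(B[:,2]<z1)]
for n,b in {"cupL":(243,284,232,276,.056,.072),"cupR":(313,354,232,274,.056,.072),"seat":(280,318,168,212,.064,.08)}.items():
    P=box(W,*b); xy=(P.min(0)+P.max(0))/2
    print(n,len(P),"mid",xy.round(4),"ext",np.ptp(P,axis=0).round(3),"zmed",np.median(P[:,2]).round(4),"meanxy",P[:,:2].mean(0).round(4))
P=box(W,325,365,135,205,.12,.2); print("knob/cover z",np.percentile(P[:,2],[5,25,50,75,95]).round(3))
for z0,z1 in((.155,.175),(.12,.15)):
    Q=P[(P[:,2]>z0)&(P[:,2]<z1)]; print(z0,len(Q),Q.mean(0).round(4),Q.min(0).round(3),Q.max(0).round(3))
for n,(b) in {"vial":(210,230,203,228,.04,.08),"die":(224,245,168,192,.025,.05),"nest":(388,410,258,280,.015,.04)}.items():
    P=box(W,*b); print(n,len(P),P.mean(0).round(3),P.max(0).round(3),P.min(0).round(3))
P=box(W,380,520,90,250,.05,.9); print("machine",P.min(0).round(3),P.max(0).round(3))
# carrier plate: brightness at z~8mm
g=c["pixels"][165:225,265:375].mean(2); m=(g>150)&(abs(W[165:225,265:375,2]-.008)<.006)
P=W[165:225,265:375][m]; r=cv2.minAreaRect(P[:,:2].astype(np.float32)*1000); print("plate",r)
cv2.imwrite("pics/t1.png",cv2.resize(c["pixels"][125:285,200:420,::-1],None,fx=3.6,fy=3.6,interpolation=cv2.INTER_CUBIC))
E
```

```text
cupL 175 mid [0.4309 0.3966 0.0621] ext [0.057 0.057 0.011] zmed 0.0633 meanxy [0.431  0.3968]
cupR 169 mid [0.4515 0.248  0.0622] ext [0.058 0.057 0.011] zmed 0.0632 meanxy [0.4516 0.2478]
seat 179 mid [0.5766 0.3327 0.0697] ext [0.058 0.057 0.011] zmed 0.071 meanxy [0.578  0.3328]
knob/cover z [0.125 0.134 0.137 0.14  0.163]
0.155 163 [0.5777 0.2381 0.1625] [0.556 0.228 0.155] [0.601 0.249 0.166]
0.12 977 [0.6383 0.2502 0.1358] [0.557 0.208 0.12 ] [0.688 0.289 0.15 ]
vial 127 [0.504 0.497 0.059] [0.516 0.51  0.069] [0.493 0.488 0.041]
die 160 [0.589 0.482 0.033] [0.604 0.498 0.041] [0.574 0.467 0.025]
nest 88 [0.434 0.101 0.024] [0.446 0.113 0.03 ] [0.422 0.087 0.016]
machine [ 0.465 -0.079  0.05 ] [0.838 0.185 0.519]
plate ((591.548583984375, 286.9095458984375), (117.88621520996094, 196.0117645263672), 1.0779155492782593)
```

View pics/t1.png

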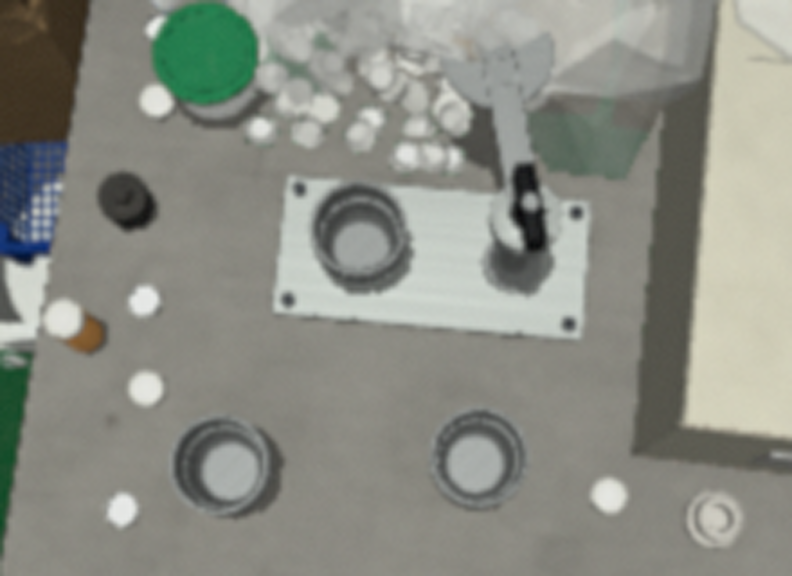

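Sizes and the 95 mm spacing check out: seat (0.577,0.333), knob (0.578,0.238). Next come a side-view cross-check, the machine clearance and the bar direction.

```bash
python3 - <<'E'
from h import *
c=dict(np.load("top0.npz")); s=dict(np.load("side0.npz")); W=cloud(c); V=cloud(s)
for n,x,y,z in(("L",.431,.3967,.064),("R",.4515,.248,.064),("seat",.577,.333,.072)):
    for nm,C in(("top",W),("side",V)):
        P=C.reshape(-1,3); P=P[(abs(P[:,2]-z+.0)<.004)&(np.hypot(P[:,0]-x,P[:,1]-y)<.036)]
        P=P[np.hypot(P[:,0]-x,P[:,1]-y)>.022]
        b=[circ(P[np.hypot(*(P[:,:2]-(x,y)).T)>.027]) if nm=="side" else circ(P)][0]
        print(n,nm,len(P),((P.min(0)+P.max(0))/2).round(4),np.ptp(P,axis=0).round(3),"circ",b[0].round(4),b[1].round(4))
B=np.vstack([W.reshape(-1,3),V.reshape(-1,3)]); B=B[~np.isnan(B[:,0])]
for x0 in (.42,.48,.54,.6,.66):
  Q=B[(B[:,0]>x0)&(B[:,0]<x0+.06)&(B[:,1]>.05)&(B[:,1]<.215)]
  print(x0,[(z,round(float(q.max()),3) if len(q:=Q[(Q[:,2]>z)&(Q[:,2]<z+.05)&(Q[:,1]<.2),1]) else None) for z in(.05,.1,.15,.2,.3,.4)])
# overhead things near knob / seat
Q=B[(B[:,0]>.4)&(B[:,0]<.75)&(B[:,1]>.19)&(B[:,1]<.55)&(B[:,2]>.17)]; print("high",len(Q),Q.min(0) if len(Q) else"",Q.max(0) if len(Q) else "")
for nm,C in(("top",W),("side",V)):
  P=C.reshape(-1,3); k=P[(P[:,2]>.157)&(P[:,2]<.172)&(np.hypot(P[:,0]-.578,P[:,1]-.238)<.04)]
  if len(k)>5: print(nm,"knob",len(k),cv2.minAreaRect(k[:,:2].astype(np.float32)*1000), np.median(k[:,2]))
  d=P[(P[:,2]>.128)&(P[:,2]<.148)&(np.hypot(P[:,0]-.67,P[:,1]-.255)<.045)]
  if len(d)>5: print("disc",len(d),((d.min(0)+d.max(0))/2).round(4),np.ptp(d,axis=0).round(3),np.median(d[:,2]))
E
```

```text
L top 164 [0.4309 0.3966 0.0641] [0.057 0.057 0.007] circ [0.4306 0.3967] 0.027
L side 112 [0.4327 0.3984 0.0627] [0.059 0.061 0.005] circ [0.4319 0.3977] 0.0288
R top 159 [0.4511 0.248  0.064 ] [0.057 0.057 0.008] circ [0.4512 0.2481] 0.027
R side 94 [0.4531 0.2488 0.0631] [0.058 0.06  0.006] circ [0.4529 0.249 ] 0.0288
seat top 159 [0.5766 0.3327 0.0717] [0.058 0.057 0.007] circ [0.5764 0.3326] 0.0272
seat side 116 [0.5793 0.3332 0.071 ] [0.057 0.061 0.006] circ [0.5775 0.3333] 0.029
0.42 [(0.05, 0.159), (0.1, 0.159), (0.15, 0.159), (0.2, None), (0.3, None), (0.4, None)]
0.48 [(0.05, 0.16), (0.1, 0.159), (0.15, 0.159), (0.2, None), (0.3, None), (0.4, 0.101)]
0.54 [(0.05, 0.157), (0.1, 0.158), (0.15, 0.159), (0.2, 0.058), (0.3, None), (0.4, 0.104)]
0.6 [(0.05, 0.2), (0.1, 0.181), (0.15, 0.156), (0.2, 0.056), (0.3, None), (0.4, 0.101)]
0.66 [(0.05, 0.199), (0.1, 0.2), (0.15, 0.2), (0.2, 0.11), (0.3, 0.088), (0.4, 0.098)]
high 1118 [0.69449594 0.1981724  0.17002013] [0.74996638 0.32092341 0.18139519]
top knob 158 ((578.5547485351562, 237.90293884277344), (46.75729751586914, 13.03426742553711), 15.378119468688965) 0.16278882837565398
disc 870 [0.6663 0.2546 0.138 ] [0.082 0.087 0.02 ] 0.1375450815391899
side knob 76 ((580.8997192382812, 238.5821533203125), (46.33150100708008, 16.110851287841797), 18.333526611328125) 0.16135555639720903
disc 112 [0.6484 0.2604 0.1394] [0.046 0.062 0.016] 0.13712941834693115
```

drive_tool(
  commands=[
    [[0,0,0,0,0,-0.965,0],[0,0,0,0,0,-0.965,0],[0,0,0,0,0,-0.965,0],[0,0,0,0,0,-0.965,0],[0,0,0,0,0,-0.965,0],[0,0,0,0,0,-0.965,0],[0,0,0,0,0,-0.965,0],[0,0,0,0,0,-0.965,0],[0,0,0,0,0,-0.965,0],[0,0,0,0,0,-0.965,0]],
  ],
)

```text
time_s: 1.1
eef_pos: [0.127, -0.5606, 0.4041]
eef_rot: [-0.0, 0.705, 0.709, 0.0]
wrist_force: [0.3, 0.1, 0.2]
opening: 0.998
```

drive_tool(
  commands=[
    [[0.72,0.35,0,0,0,0,0],[0.72,0.35,0,0,0,0,0],[0.72,0.35,0,0,0,0,0],[0.72,0.35,0,0,0,0,0],[0.72,0.35,0,0,0,0,0],[0.72,0.35,0,0,0,0,0],[0.72,0.35,0,0,0,0,0],[0.72,0.35,0,0,0,0,0],[0.72,0.35,0,0,0,0,0],[0.72,0.35,0,0,0,0,0]],
  ],
)

```text
time_s: 2.1
eef_pos: [0.3025, -0.1993, 0.4045]
eef_rot: [0.0, 0.708, 0.707, 0.0]
wrist_force: [0.3, -0.5, -0.0]
opening: 0.997
```

drive_tool(
  commands=[
    [[0.6,0.075,0,0,0,0,0],[0.6,0.075,0,0,0,0,0],[0.6,0.075,0,0,0,0,0],[0.6,0.075,0,0,0,0,0],[0.6,0.075,0,0,0,0,0],[0.6,0.075,0,0,0,0,0],[0.6,0.075,0,0,0,0,0],[0.6,0.075,0,0,0,0,0],[0.6,0.075,0,0,0,0,0],[0.6,0.075,0,0,0,0,0]],
  ],
)

```text
time_s: 3.1
eef_pos: [0.3397, 0.1004, 0.4046]
eef_rot: [0.0, 0.707, 0.707, 0.0]
wrist_force: [0.4, -0.9, 0.5]
opening: 1.002
```

drive_tool(
  commands=[
    [[0.5,0.37,0,0,0,0,0],[0.5,0.37,0,0,0,0,0],[0.5,0.37,0,0,0,0,0],[0.5,0.37,0,0,0,0,0],[0.5,0.37,0,0,0,0,0],[0.5,0.37,0,0,0,0,0],[0,0,0.5,0,0,0,0],[0,0,0.5,0,0,0,0],[0,0,0.5,0,0,0,0]],
  ],
)

```text
time_s: 4.0
eef_pos: [0.4509, 0.2493, 0.3284]
eef_rot: [-0.0, 0.707, 0.707, -0.0]
wrist_force: [-1.1, -0.4, -0.3]
opening: 1.0
```

drive_tool(
  commands=[
    [[0,0,0.7,0,0,0,0],[0,0,0.7,0,0,0,0],[0,0,0.7,0,0,0,0],[0,0,0.33,0,0,0,0],[0,0,0,0,0,0,0],[0,0,0,0,0,0,255],[0,0,0,0,0,0,255],[0,0,0,0,0,0,255],[0,0,0,0,0,0,255],[0,0,0,0,0,0,255]],
  ],
)

```text
time_s: 5.0
eef_pos: [0.4517, 0.2493, 0.2101]
eef_rot: [0.001, 0.707, 0.707, 0.001]
wrist_force: [-2.0, -0.9, 6.9]
opening: 0.668
```

```bash
python3 - <<'E'
from h import *
for n,(u,v) in {"side":(345,205),"top":(325,235)}.items():
    c=ctrl.camera(n); cv2.imwrite(f"pics/{n}1.png",c["pixels"][:,:,::-1])
    if n=="side":
        cv2.imwrite("pics/s1.png",cv2.resize(c["pixels"][150:290,250:450,::-1],None,fx=3.8,fy=3.8,interpolation=cv2.INTER_CUBIC))
print(ctrl.get_obs()["opening"])
E
```

```text
0.6716743098860851
```

View pics/s1.png

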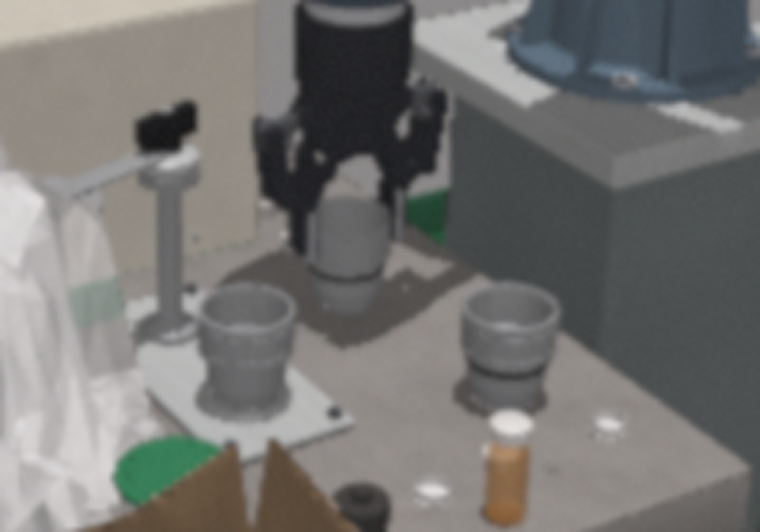

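Side view: the cup sits squarely between the fingers, with the tips at crop (300,245), just above the shoulder and ring (~crop row 275). Opening 0.67 matches 58 mm, so I lift and carry it.

drive_tool(
  commands=[
    [[0,0,-0.3,0,0,0,255],[0,0,-0.7,0,0,0,255],[0,0,-0.8,0,0,0,255],[0,0,-0.8,0,0,0,255],[0,0,-0.8,0,0,0,255],[0,0,0,0,0,0,255]],
  ],
)

```text
time_s: 5.7
eef_pos: [0.4528, 0.2496, 0.3857]
eef_rot: [0.003, 0.707, 0.707, 0.006]
wrist_force: [1.4, -0.4, -1.3]
opening: 0.668
```

drive_tool(
  commands=[
    [[0.3,0.45,0,0,0,0,255],[0.3,0.45,0,0,0,0,255],[0.3,0.45,0,0,0,0,255],[0.3,0.45,0,0,0,0,255],[0.3,0.45,0,0,0,0,255],[0.15,0.25,0,0,0,0,255],[0,0,0,0,0,0,255],[0,0,0,0,0,0,255]],
  ],
)

```text
time_s: 6.5
eef_pos: [0.5757, 0.3313, 0.3774]
eef_rot: [-0.0, 0.707, 0.707, -0.001]
wrist_force: [-0.1, -0.9, -1.9]
opening: 0.674
```

drive_tool(
  commands=[
    [[0.054,0.026,0,0,0,0,255],[0,0,0.6,0,0,0,255],[0,0,0.6,0,0,0,255],[0,0,0.6,0,0,0,255],[0,0,0,0,0,0,255],[0,0,0,0,0,0,255]],
  ],
)

```text
time_s: 7.1
eef_pos: [0.5771, 0.334, 0.2885]
eef_rot: [-0.0, 0.707, 0.707, -0.0]
wrist_force: [0.9, 0.2, -1.0]
opening: 0.669
```

```bash
python3 - <<'E'
from h import *
c=ctrl.camera("side"); im=c["pixels"][:,:,::-1].copy()
cv2.imwrite("pics/s2.png",cv2.resize(im[150:270,260:380],None,fx=5,fy=5,interpolation=cv2.INTER_CUBIC))
d=ctrl.camera("top"); cv2.imwrite("pics/t2.png",d["pixels"][:,:,::-1])
V=cloud(c).reshape(-1,3); p=ctrl.get_obs()["eef_pos"]; print(p)
for z0,z1,nm in((.112,.122,"collar"),(.046,.066,"seat collar"),(.093,.1,"foot")):
    P=V[(V[:,2]>z0)&(V[:,2]<z1)&(np.hypot(V[:,0]-p[0],V[:,1]-p[1])<.036)]
    r=np.hypot(*(P[:,:2]-p[:2]).T)
    P=P[(r>.018)]
    if len(P)>9: b=circ(P); print(nm,len(P),b[0].round(4),b[1].round(4))
E
```

```text
[0.57806613 0.33440474 0.29074365]
collar 104 [0.5793 0.3334] 0.0275
seat collar 284 [0.5787 0.3343] 0.027
foot 53 [0.5784 0.3337] 0.0226
```

View pics/s2.png

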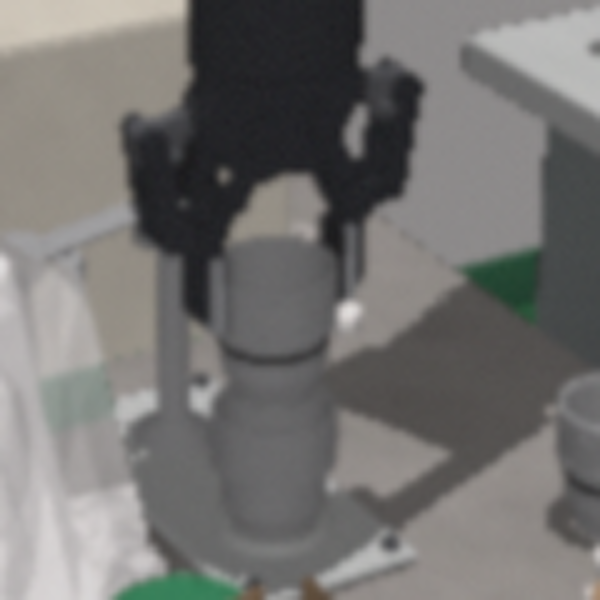

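Side view: the held cup (ring at crop (275,357)) stands right over the seat cup (crop (275,400)), with the axes within about 1 mm. Now I lower it in steps while watching the force.

drive_tool(
  commands=[
    [[0,0,0.14,0,0,0,255],[0,0,0.14,0,0,0,255],[0,0,0.14,0,0,0,255],[0,0,0.14,0,0,0,255],[0,0,0,0,0,0,255]],
  ],
)

```text
time_s: 7.7
eef_pos: [0.5768, 0.3339, 0.2583]
eef_rot: [-0.001, 0.707, 0.707, -0.001]
wrist_force: [-1.1, -0.1, -1.1]
opening: 0.671
```

drive_tool(
  commands=[
    [[0,0,0.06,0,0,0,255],[0,0,0.06,0,0,0,255],[0,0,0,0,0,0,255]],
  ],
)

```text
time_s: 8.0
eef_pos: [0.5773, 0.3341, 0.2538]
eef_rot: [-0.0, 0.707, 0.707, -0.0]
wrist_force: [-0.7, 0.1, -1.9]
opening: 0.675
```

drive_tool(
  commands=[
    [[0,0,0.06,0,0,0,255],[0,0,0.06,0,0,0,255],[0,0,0.04,0,0,0,255],[0,0,0,0,0,0,255],[0,0,0,0,0,0,255]],
  ],
)

```text
time_s: 8.5
eef_pos: [0.5771, 0.3343, 0.2484]
eef_rot: [-0.0, 0.707, 0.707, -0.0]
wrist_force: [-7.4, -2.6, 13.0]
opening: 0.668
```

drive_tool(
  commands=[
    [[0,0,0.05,0,0,0,255],[0,0,0.05,0,0,0,255],[0,0,0,0,0,0,255]],
  ],
)

```text
time_s: 8.8
eef_pos: [0.5771, 0.3343, 0.2453]
eef_rot: [0.0, 0.707, 0.707, -0.0]
wrist_force: [-15.6, -6.3, 25.4]
opening: 0.673
```

drive_tool(
  commands=[
    [[0,0,0.04,0,0,0,255],[0,0,0,0,0,0,255]],
  ],
)

```text
time_s: 9.0
eef_pos: [0.5771, 0.3344, 0.2452]
eef_rot: [0.0, 0.707, 0.707, -0.001]
wrist_force: [-22.1, -9.2, 35.4]
opening: 0.673
```

Force climbs from 25 to 35 N with no motion, at the expected height. I unload, open, rise and check.

drive_tool(
  commands=[
    [[0,0,-0.1,0,0,0,255],[0,0,0,0,0,0,0],[0,0,0,0,0,0,0],[0,0,0,0,0,0,0],[0,0,0,0,0,0,0],[0,0,-0.3,0,0,0,0],[0,0,-0.6,0,0,0,0],[0,0,-0.8,0,0,0,0],[0,0,-0.8,0,0,0,0]],
  ],
)

```text
time_s: 9.9
eef_pos: [0.5773, 0.334, 0.3712]
eef_rot: [-0.0, 0.707, 0.707, -0.0]
wrist_force: [0.3, -0.2, 0.7]
opening: 0.995
```

drive_tool(
  commands=[
    [[0.2,-0.8,0,0,0,0,0],[0.2,-0.8,0,0,0,0,0],[0.4,-0.8,0,0,0,0,0],[0.5,-0.5,0,0,0,0,0]],
  ],
)

```text
time_s: 10.3
eef_pos: [0.4302, 0.3993, 0.3706]
eef_rot: [-0.0, 0.707, 0.707, 0.0]
wrist_force: [1.0, 0.6, -0.3]
opening: 0.996
```

```bash
cat >> h.py <<'E'
def rim(W,x,y,z,tol=.006,r0=.024,r1=.034):
    P=W.reshape(-1,3); r=np.hypot(P[:,0]-x,P[:,1]-y); P=P[(r>r0)&(r<r1)&(abs(P[:,2]-z)<tol)]
    if len(P)<9: return len(P)
    return len(P),((P.min(0)+P.max(0))/2)[:2].round(4),"z med/90/98",np.percentile(P[:,2],[50,90,98]).round(4)
E
python3 - <<'E'
from h import *
for n in("top","side"):
    c=ctrl.camera(n); W=cloud(c); print(n,"stack",rim(W,.577,.333,.100,.01),"L",rim(W,.4313,.397,.064,.01)); 
    o=dict(np.load(f"{n}0.npz")); W=cloud(o); print(n,"before seat",rim(W,.577,.333,.072,.01),"L",rim(W,.4313,.397,.064,.01))
print(ctrl.get_obs()["eef_pos"])
E
```

```text
top stack (220, array([0.5775, 0.3327]), 'z med/90/98', array([0.1002, 0.1031, 0.1039])) L (27, array([0.4069, 0.4006]), 'z med/90/98', array([0.0631, 0.0645, 0.0658]))
top before seat (191, array([0.5766, 0.3327]), 'z med/90/98', array([0.0709, 0.0734, 0.0744])) L (180, array([0.4309, 0.3966]), 'z med/90/98', array([0.0632, 0.0653, 0.0667]))
side stack (235, array([0.5792, 0.3348]), 'z med/90/98', array([0.0968, 0.1012, 0.1024])) L (201, array([0.4322, 0.3966]), 'z med/90/98', array([0.0599, 0.0636, 0.0653]))
side before seat (195, array([0.5793, 0.3334]), 'z med/90/98', array([0.0683, 0.0722, 0.0732])) L (205, array([0.4327, 0.3982]), 'z med/90/98', array([0.0602, 0.0638, 0.0649]))
[0.42932169 0.40156028 0.37072955]
```

First cup's rim rose by 29 mm ±1 (28 expected, 33 if proud), and it stopped hard under force. Now the second cup.

drive_tool(
  commands=[
    [[-0.02,-0.02,0.6,0,0,0,0],[0,0,0.8,0,0,0,0],[0,0,0.8,0,0,0,0],[0,0,0.7,0,0,0,0],[0,0,0.35,0,0,0,0],[0,0,0,0,0,0,0]],
  ],
)

```text
time_s: 11.0
eef_pos: [0.431, 0.3971, 0.2042]
eef_rot: [-0.001, 0.707, 0.707, -0.003]
wrist_force: [-0.8, 0.6, 0.1]
opening: 0.999
```

drive_tool(
  commands=[
    [[0,0,0,0,0,0,255],[0,0,0,0,0,0,255],[0,0,0,0,0,0,255],[0,0,0,0,0,0,255],[0,0,0,0,0,0,255]],
  ],
)

```text
time_s: 11.5
eef_pos: [0.4325, 0.3988, 0.2091]
eef_rot: [0.001, 0.707, 0.707, 0.002]
wrist_force: [-0.7, -0.2, 6.4]
opening: 0.666
```

drive_tool(
  commands=[
    [[0,0,-0.3,0,0,0,255],[0,0,-0.7,0,0,0,255],[0,0,-0.8,0,0,0,255],[0,0,-0.8,0,0,0,255],[0,0,-0.8,0,0,0,255],[0,0,0,0,0,0,255]],
  ],
)

```text
time_s: 12.1
eef_pos: [0.4328, 0.3992, 0.3852]
eef_rot: [0.002, 0.707, 0.707, 0.006]
wrist_force: [0.7, 0.6, -1.0]
opening: 0.668
```

drive_tool(
  commands=[
    [[-0.22,0.48,0,0,0,0,255],[-0.22,0.48,0,0,0,0,255],[-0.22,0.48,0,0,0,0,255],[-0.22,0.48,0,0,0,0,255],[-0.22,0.48,0,0,0,0,255],[-0.18,0.48,0,0,0,0,255],[0,0,0,0,0,0,255],[0,0,0,0,0,0,255],[0,0,0,0,0,0,255]],
  ],
)

```text
time_s: 13.0
eef_pos: [0.5745, 0.3345, 0.3765]
eef_rot: [-0.0, 0.707, 0.707, -0.0]
wrist_force: [0.3, 0.3, -1.3]
opening: 0.672
```

drive_tool(
  commands=[
    [[0,0.05,0,0,0,0,255],[0,0,0.5,0,0,0,255],[0,0,0.5,0,0,0,255],[0,0,0.23,0,0,0,255],[0,0,0,0,0,0,255],[0,0,0,0,0,0,255],[0,0,0,0,0,0,255]],
  ],
)

```text
time_s: 13.7
eef_pos: [0.5784, 0.3345, 0.317]
eef_rot: [0.001, 0.707, 0.707, 0.001]
wrist_force: [-0.1, -0.2, -1.7]
opening: 0.67
```

```bash
python3 - <<'E'
from h import *
c=ctrl.camera("side"); im=c["pixels"][:,:,::-1].copy()
cv2.imwrite("pics/s3.png",cv2.resize(im[130:260,260:380],None,fx=4.5,fy=4.5,interpolation=cv2.INTER_CUBIC))
V=cloud(c).reshape(-1,3); p=ctrl.get_obs()["eef_pos"]; print(p)
for z0,z1,nm in((.146,.156,"collar"),(.075,.095,"stack collar"),(.125,.132,"foot")):
    P=V[(V[:,2]>z0)&(V[:,2]<z1)&(np.hypot(V[:,0]-p[0],V[:,1]-p[1])<.036)]
    P=P[np.hypot(*(P[:,:2]-p[:2]).T)>.018]
    if len(P)>9: b=circ(P); print(nm,len(P),b[0].round(4),b[1].round(4))
E
```

```text
[0.57841437 0.33443126 0.31702287]
collar 155 [0.5794 0.3347] 0.0278
stack collar 295 [0.5792 0.3341] 0.027
foot 60 [0.5805 0.3344] 0.0227
```

View pics/s3.png

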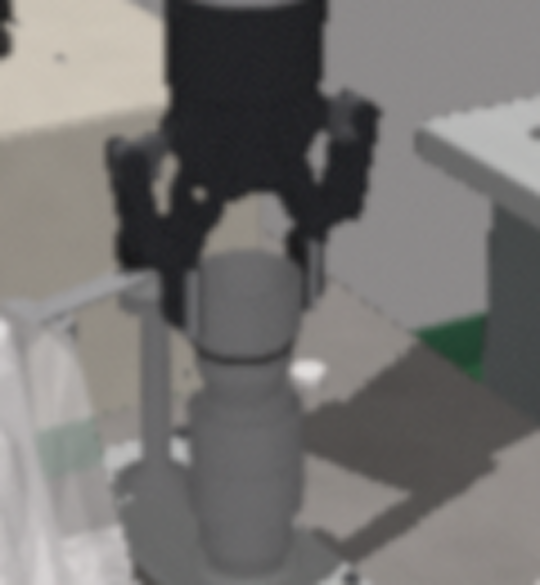

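Side view: the first cup sits flush, with a fine seam and no ring showing at crop row ~478. The second cup (ring at crop (245,357)) is coaxial above it. Lowering.

drive_tool(
  commands=[
    [[0,-0.02,0.15,0,0,0,255],[0,0,0.15,0,0,0,255],[0,0,0.15,0,0,0,255],[0,0,0.15,0,0,0,255],[0,0,0,0,0,0,255]],
  ],
)

```text
time_s: 14.25
eef_pos: [0.5766, 0.3339, 0.2833]
eef_rot: [-0.0, 0.707, 0.707, -0.001]
wrist_force: [-0.1, 0.3, -2.2]
opening: 0.664
```

drive_tool(
  commands=[
    [[0,0,0.06,0,0,0,255],[0,0,0.06,0,0,0,255],[0,0,0,0,0,0,255]],
  ],
)

```text
time_s: 14.55
eef_pos: [0.5773, 0.3342, 0.2796]
eef_rot: [0.0, 0.707, 0.707, 0.001]
wrist_force: [1.4, -1.1, -1.1]
opening: 0.666
```

drive_tool(
  commands=[
    [[0,0,0.06,0,0,0,255],[0,0,0.06,0,0,0,255],[0,0,0.06,0,0,0,255],[0,0,0,0,0,0,255]],
  ],
)

```text
time_s: 14.95
eef_pos: [0.5777, 0.3345, 0.274]
eef_rot: [0.001, 0.707, 0.707, 0.002]
wrist_force: [-2.6, -2.6, 12.7]
opening: 0.67
```

drive_tool(
  commands=[
    [[0,0,0.05,0,0,0,255],[0,0,0.05,0,0,0,255],[0,0,0,0,0,0,255]],
  ],
)

```text
time_s: 15.25
eef_pos: [0.5771, 0.3346, 0.2715]
eef_rot: [0.001, 0.707, 0.707, 0.001]
wrist_force: [-14.7, -6.2, 34.0]
opening: 0.666
```

drive_tool(
  commands=[
    [[0,0,0.04,0,0,0,255],[0,0,0,0,0,0,255],[0,0,0,0,0,0,255]],
  ],
)

```text
time_s: 15.55
eef_pos: [0.5771, 0.3346, 0.2715]
eef_rot: [0.001, 0.707, 0.707, 0.001]
wrist_force: [-20.4, -8.9, 43.7]
opening: 0.664
```

Hard stop again (34→44 N with no motion, 0.2715 against about 0.273 expected). I release, clear out and check.

drive_tool(
  commands=[
    [[0,0,-0.1,0,0,0,255],[0,0,0,0,0,0,0],[0,0,0,0,0,0,0],[0,0,0,0,0,0,0],[0,0,0,0,0,0,0],[0,0,-0.3,0,0,0,0],[0,0,-0.6,0,0,0,0],[0,0,-0.8,0,0,0,0],[0,0,-0.8,0,0,0,0]],
  ],
)

```text
time_s: 16.45
eef_pos: [0.5768, 0.3341, 0.3951]
eef_rot: [-0.0, 0.707, 0.707, -0.0]
wrist_force: [1.1, 1.3, -0.2]
opening: 1.001
```

drive_tool(
  commands=[
    [[-0.2,-0.8,0,0,0,0,0],[-0.2,-0.8,0,0,0,0,0],[-0.2,-0.8,0,0,0,0,0],[-0.2,-0.8,0,0,0,0,0],[0,0,0,0,0,0,0]],
  ],
)

```text
time_s: 16.95
eef_pos: [0.4125, 0.2936, 0.393]
eef_rot: [-0.001, 0.707, 0.707, -0.001]
wrist_force: [0.9, 0.6, -0.3]
opening: 0.999
```

```bash
python3 - <<'E'
from h import *
for n in("top","side"):
    c=ctrl.camera(n); W=cloud(c); print(n,"stack",rim(W,.577,.333,.128,.01))
    P=W.reshape(-1,3); k=P[(P[:,2]>.157)&(P[:,2]<.172)&(np.hypot(P[:,0]-.578,P[:,1]-.238)<.04)]
    if len(k)>5: print("knob",len(k),cv2.minAreaRect(k[:,:2].astype(np.float32)*1000), np.percentile(k[:,2],[50,90]))
    if n=="side": cv2.imwrite("pics/s4.png",cv2.resize(c["pixels"][150:270,250:400,::-1],None,fx=4,fy=4,interpolation=cv2.INTER_CUBIC))
print(ctrl.get_obs()["eef_pos"])
E
```

```text
top stack (226, array([0.5775, 0.3326]), 'z med/90/98', array([0.1272, 0.1294, 0.1307]))
knob 83 ((588.4022827148438, 240.72760009765625), (24.99852752685547, 12.85616397857666), 15.035277366638184) [0.16312735 0.16539816]
side stack (202, array([0.5793, 0.3333]), 'z med/90/98', array([0.124 , 0.1279, 0.1289]))
knob 71 ((580.9110107421875, 239.80349731445312), (45.67822265625, 13.393733024597168), 15.025899887084961) [0.16190632 0.16396122]
[0.41658448 0.29431999 0.39458319]
```

View pics/s4.png

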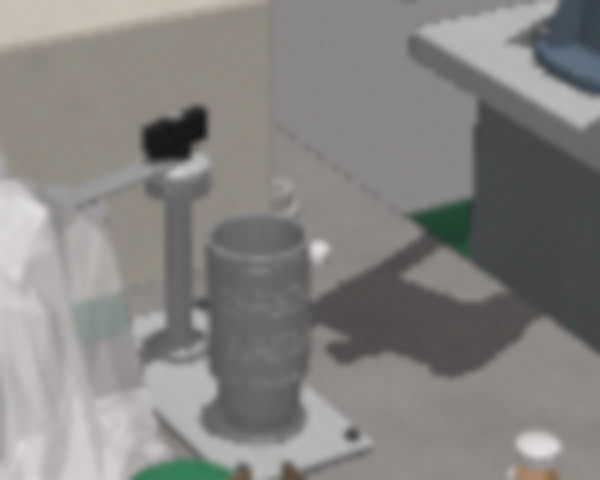

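The stack rim rose 56 mm in both views (exactly home), and the side picture shows it flush with no ring visible (seams at crop rows 300 and 350). The bar angle is 15.1°. Next the knob: turn the jaws to straddle the bar with the fingers part-closed.

drive_tool(
  commands=[
    [[0,0,0,0,0,0.937,130],[0,0,0,0,0,0.937,130],[0,0,0,0,0,0.937,130],[0,0,0,0,0,0.937,130],[0,0,0,0,0,0.937,130],[0,0,0,0,0,0.937,130],[0,0,0,0,0,0.937,130],[0,0,0,0,0,0.937,130],[0,0,0,0,0,0.937,130],[0,0,0,0,0,0.937,130]],
  ],
)

```text
time_s: 18.05
eef_pos: [0.4186, 0.2945, 0.394]
eef_rot: [-0.0, 0.992, 0.128, 0.001]
wrist_force: [-0.2, -0.4, -0.3]
opening: 0.492
```

drive_tool(
  commands=[
    [[0.48,0.32,0,0,0,0,130],[0.48,0.32,0,0,0,0,130],[0.48,0.32,0,0,0,0,130],[0.48,0.32,0,0,0,0,130],[0.48,0.32,0,0,0,0,130],[0.48,0.32,0,0,0,0,130],[0,0,0,0,0,0,130],[0,0,0,0,0,0,130],[0,0,0,0,0,0,130]],
  ],
)

```text
time_s: 18.95
eef_pos: [0.5808, 0.2391, 0.3931]
eef_rot: [-0.0, 0.991, 0.131, -0.0]
wrist_force: [-0.2, -0.3, -0.1]
opening: 0.489
```

drive_tool(
  commands=[
    [[-0.05,0,0.4,0,0,0,130],[0,0,0.5,0,0,0,130],[0,0,0.4,0,0,0,130],[0,0,0.18,0,0,0,130],[0,0,0,0,0,0,130],[0,0,0,0,0,0,130]],
  ],
)

```text
time_s: 19.55
eef_pos: [0.5786, 0.2385, 0.3203]
eef_rot: [-0.0, 0.991, 0.131, 0.001]
wrist_force: [0.6, -0.5, 0.3]
opening: 0.487
```

drive_tool(
  commands=[
    [[0,0,0,0,0,0,255],[0,0,0,0,0,0,255],[0,0,0,0,0,0,255],[0,0,0,0,0,0,255],[0,0,0,0,0,0,255]],
  ],
)

```text
time_s: 20.05
eef_pos: [0.5789, 0.238, 0.3207]
eef_rot: [0.0, 0.991, 0.131, 0.001]
wrist_force: [-1.2, -2.6, 5.6]
opening: 0.132
```

Gripped (11–13 mm). Turning anticlockwise (negative about tool z).

drive_tool(
  commands=[
    [[0,0,0,0,0,-0.5,255],[0,0,0,0,0,-0.5,255],[0,0,0,0,0,-0.5,255],[0,0,0,0,0,-0.5,255],[0,0,0,0,0,-0.5,255],[0,0,0,0,0,-0.5,255],[0,0,0,0,0,-0.5,255],[0,0,0,0,0,-0.5,255],[0,0,0,0,0,-0.5,255],[0,0,0,0,0,-0.5,255]],
  ],
)

```text
time_s: 21.05
eef_pos: [0.5786, 0.2385, 0.3208]
eef_rot: [-0.0, 0.886, 0.463, 0.001]
wrist_force: [-2.8, 0.3, 7.0]
opening: 0.135
```

```bash
python3 - <<'E'
from h import *
o=ctrl.get_obs(); print(o["wrist_force"].round(1),o["torque"].round(2),o["q"].round(2))
c=ctrl.camera("side"); cv2.imwrite("pics/s5.png",cv2.resize(c["pixels"][130:270,230:400,::-1],None,fx=3.5,fy=3.5,interpolation=cv2.INTER_CUBIC))
E
```

```text
[-2.8  0.3  7. ] [ 0.14  0.5  -0.07] [0.2  0.37 1.54 0.   1.22 0.81]
```

View pics/s5.png

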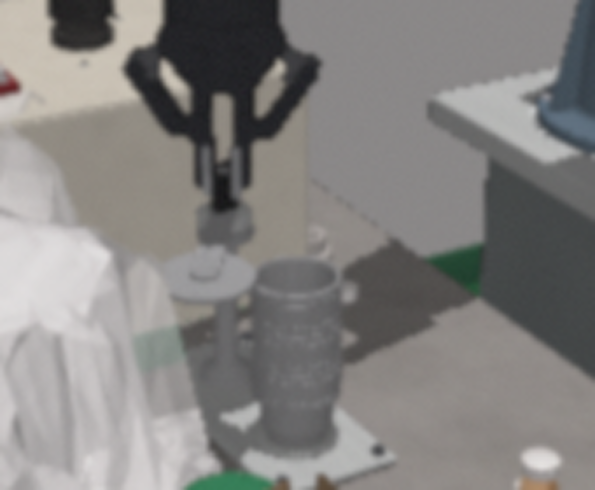

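The cover follows (disc at crop (210,272), swinging over the stack rim at crop (300,275)). I continue past the detent.

drive_tool(
  commands=[
    [[0,0,0,0,0,-0.5,255],[0,0,0,0,0,-0.5,255],[0,0,0,0,0,-0.5,255],[0,0,0,0,0,-0.5,255],[0,0,0,0,0,-0.5,255],[0,0,0,0,0,-0.5,255]],
  ],
)

```text
time_s: 21.7
eef_pos: [0.5783, 0.2387, 0.3208]
eef_rot: [-0.0, 0.771, 0.637, 0.001]
wrist_force: [-5.1, 0.5, 8.6]
opening: 0.133
```

```bash
python3 - <<'E'
from bench import ctrl
o=ctrl.get_obs(); print(o["wrist_force"].round(1),o["torque"].round(2),o["eef_rot"].round(3))
E
```

```text
[-5.1  0.5  8.6] [0.13 0.8  0.05] [-0.     0.771  0.637  0.001]
```

drive_tool(
  commands=[
    [[0,0,0,0,0,-0.4,255],[0,0,0,0,0,-0.4,255],[0,0,0,0,0,-0.4,255],[0,0,0,0,0,-0.3,255],[0,0,0,0,0,0,255]],
  ],
)

```text
time_s: 22.2
eef_pos: [0.5781, 0.2387, 0.3207]
eef_rot: [-0.0, 0.7, 0.714, 0.0]
wrist_force: [-5.3, 0.1, 9.0]
opening: 0.136
```

```bash
python3 - <<'E'
from h import *
o=ctrl.get_obs(); print(o["wrist_force"].round(1),o["torque"].round(2),o["eef_rot"].round(3))
c=ctrl.camera("side"); W=cloud(c); P=W.reshape(-1,3); d=P[(P[:,2]>.128)&(P[:,2]<.142)&(np.hypot(P[:,0]-.577,P[:,1]-.333)<.06)&(P[:,1]>.285)]
print(((d.min(0)+d.max(0))/2).round(4),np.ptp(d,axis=0).round(3))
E
```

```text
[-5.3  0.1  9. ] [0.17 0.88 0.01] [-0.     0.7    0.714  0.   ]
[0.5785 0.3255 0.134 ] [0.064 0.081 0.012]
```

drive_tool(
  commands=[
    [[0,0,0,0,0,0,130],[0,0,0,0,0,0,130],[0,0,0,0,0,0,130],[0,0,0,0,0,0,130],[0,0,-0.3,0,0,0,130],[0,0,-0.6,0,0,0,130],[0,0,-0.6,0,0,0,130],[0,-0.7,0,0,0,0,130],[0,-0.7,0,0,0,0,130],[0,-0.7,0,0,0,0,130]],
  ],
)

```text
time_s: 23.25
eef_pos: [0.4725, 0.2361, 0.3955]
eef_rot: [0.0, 0.701, 0.713, 0.001]
wrist_force: [-0.0, 0.2, -0.1]
opening: 0.487
```

drive_tool(
  commands=[
    [[0,-0.6,0,0,0,0,130],[0,-0.3,0,0,0,0,130],[0,0,0,0,0,0,130],[0,0,0,0,0,0,130],[0,0,0,0,0,0,130]],
  ],
)

```text
time_s: 23.75
eef_pos: [0.4294, 0.2355, 0.3949]
eef_rot: [0.0, 0.701, 0.713, 0.001]
wrist_force: [0.5, -0.5, 1.0]
opening: 0.492
```

```bash
python3 - <<'E'
from h import *
for n in("top","side"):
    c=ctrl.camera(n); W=cloud(c); P=W.reshape(-1,3)
    if n=="top": cv2.imwrite("pics/t6.png",cv2.resize(c["pixels"][125:285,200:420,::-1],None,fx=3,fy=3,interpolation=cv2.INTER_CUBIC))
    k=P[(P[:,2]>.157)&(P[:,2]<.172)&(np.hypot(P[:,0]-.578,P[:,1]-.238)<.04)]; print(n,"knob",len(k),cv2.minAreaRect(k[:,:2].astype(np.float32)*1000))
    d=P[(P[:,2]>.128)&(P[:,2]<.146)&(P[:,1]>.32)&(np.hypot(P[:,0]-.577,P[:,1]-.333)<.05)]; print("disc",d[:,0].min()/2+d[:,0].max()/2,d[:,1].max(),np.ptp(d[:,0]))
    for nm,x,y,z in(("vial",.504,.499,.064),("die",.589,.482,.039),("nest",.434,.101,.025)):
        q=[]
        for X in (W,cloud(dict(np.load(f"{n}0.npz")))):
            A=X.reshape(-1,3); A=A[(np.hypot(A[:,0]-x,A[:,1]-y)<.03)&(A[:,2]>z*.6)&(A[:,2]<z+.01)]; q.append(A.mean(0).round(4) if len(A) else None)
        print(nm,*q)
print(ctrl.get_obs()["eef_pos"],ctrl.get_obs()["wrist_force"].round(1))
E
```

```text
top knob 159 ((578.0301513671875, 238.29986572265625), (12.566357612609863, 44.304908752441406), 1.2620763778686523)
disc 0.5764435197499378 0.36446824683204654 0.06372036070642417
vial [0.504  0.4971 0.0588] [0.504  0.4971 0.0586]
die [0.589  0.4817 0.0328] [0.589  0.4819 0.0327]
nest [0.4221 0.099  0.0252] [0.4337 0.1008 0.0238]
side knob 64 ((580.743408203125, 239.70114135742188), (47.334407806396484, 13.27203369140625), 88.37883758544922)
disc 0.5784923020493415 0.3675567204473583 0.06477969295860841
vial [0.5094 0.5034 0.0536] [0.5094 0.5035 0.0537]
die [0.593  0.4875 0.0315] [0.593  0.4872 0.0316]
nest [0.4294 0.1038 0.0221] [0.4313 0.1063 0.0213]
[0.42927702 0.23539509 0.39436502] [ 0.5 -0.1  0. ]
```

View pics/t6.png

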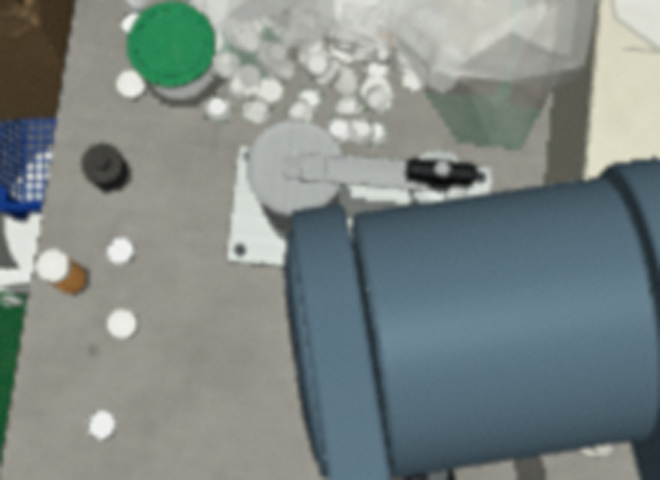

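The top view shows the disc over the stack at crop (295,168), the bar knob pointing at it, and the arm clear. Handing in.

```bash
python3 -c "
from bench import ctrl
print(ctrl.hand_in())"
```

```text
the job is handed in; nothing more can be done
None
```

Both loose cups are nested upright in the carrier's cup and pressed home, and the dust cover is turned shut over them. I handed the job in at about 24 s.

- **Cups:** Each one stopped hard under the press, with the force rising (to 35 N, then 44 N) and no further motion. After the second press, the rim stood 56 mm above the seat rim in both cameras, which is fully home. After the first cup alone I read about 29 mm where 28 mm was expected, within the camera error.
- **Cover:** The bar knob ended at about 90° and stayed there after release. The disc sits over the stack to within about 1–2 mm. I judged the click from this angle; I had no direct reading of it.
- **Left alone:** The vial and the die read unmoved, within 0.3 mm. In the last views the robot arm partly hid the nest insert, so its readings disagreed with the first ones (up to 12 mm from the top, 3 mm from the side). The hand never went down near it, but I could not confirm its position by camera.
- **Side force:** While pressing the cups I saw an unexplained side force of up to about 24 N at the wrist. It was gone after release, and the wrist force stayed well below its 120 N limit.

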